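# Put the hand blender's battery on charge, stepped end first

## Task

Put the hand blender's battery pack on charge. Its two ends look alike, but only one is stepped to fit under the dock's hood: before lifting the pack, feel one of its end caps with the fingers to tell which it is. Then lay the pack on the sloping deck, turned end for end if need be, and slide it down until its stepped end is fully home under the hood, let go, and leave the spice jar and the yoghurt tub standing where they are.

Things in the scene. Friction and masses are not known exactly. Their poses are not given: they have to be found in the camera images.
- battery: Loose grey battery pack with a 24 mm black cap at each end, 120 mm long (x), 46 wide (y), 40 high (z), 0.2 to 0.35 kg, lying flat, any yaw. ONE cap is stepped: only 38 wide (4 less each flank) and 35 high (5 less on top, flush below), tip chamfered 2 mm; the other is full size. Origin: centre of underside, 60 mm from both ends. Which end is stepped is not told: feel widths or heights.
- dock: Black charging dock, fixed, about 150 mm long, 68 wide, 69 high at the back: a wedge whose deck slopes 28 degrees down towards the robot side, with a hood over the low end. Origin: on its underside, near the centre; its x axis points to the high end (away from the robot), y left, z up.
- dock_home (a point): Point on the sloping deck where the battery's origin lies when the pack is fully home. x: up the slope, away from the hood; y: across; z: square off the deck, deck surface at z = 0. The hood's end wall (the stop) is at x = -60 mm. The deck's upper edge is at x = +44, so a pack that is home overhangs it by 16 mm. Plain end first, the pack stops 25 mm short. Let go when home, it stays.
- hood_mouth (a point): Middle of the lower edge of the hood's open uphill mouth, on the deck, at x = -35 mm of dock_home (same axes). Inside the hood is 42 mm wide, 37.5 high, 25 deep; outside 54 wide, its roof 43 off the deck. Uphill of it two rails 6 mm high flank the deck, from x = +5 to +77 mm of this point; they stand 49 mm apart at the deck, flare to 55 at their tops, and are 64 over their backs.
- spice_jar: Bystander: loose glass spice jar with a red cap, 45 mm across, 106 mm tall, standing behind the dock and the battery. Origin: centre of its underside.
- tub: Bystander: loose yoghurt tub, 72 mm across, 71 mm tall, standing behind the dock to the right. Origin: centre of its underside.
Not all that is in view belongs to the job. What is shaped like the dock but yellow is not meant. What is shaped like the battery but green or yellow is not meant.

How it is judged:
By the outcome, as a careful person would: the job done as asked, in the order asked, and still so for the second after the job is handed in, with the robot touching nothing.
It also fails if it takes over 40 s, if anything falls off the work surface, if the arm or the gripper's body presses on something with over 40 N, if the wrist force passes 120 N, or if a joint passes its speed limit or range.

## Robot

A 6-joint arm with a two-finger parallel gripper is mounted at the origin on a cart in front of the work surface, level with it; the furniture and walls round the work are solid. World frame = base frame: x ahead of the robot, y to its left, z up, the work surface at z = 0. Lengths are in mm, angles in rad, forces in N, time in s.
With the tool pointing down it reaches from about 350 to 925 mm from the base axis. Payload 6.4 kg.
Tool frame: the origin (TCP) lies on the mounting face of the last link; the fingertips stand 173 mm ahead of it and the grasp point (between the pads) lies 155 mm ahead of it (ctrl.nose_length is the z of the fingertips in the tool frame, in mm); z points along the fingers, y is the line along which they close (so a half turn about z gives the same grasp; the last joint's range is limited). The gripper opens to 85 mm and grips with 20 to 120 N. Pads are 22 mm wide; open, the fingers measure 114 mm over their backs; the gripper's body (76 mm by 85 mm) begins 54 mm behind the grasp point. The pads swing forward as they close: fully open they stand 13 mm farther back than shut.
Start: joints at [0.958, 0.245, 1.558, -0, 1.339, -0.174], TCP at [276.154, 588.434, 404.69] pointing down, gripper open.
Joint ranges: [-3.13, 3.13], [-1.02, 2.26], [0.13, 2.54], [-0.95, 4.09], [0.21, 2.88], [-2.74, 2.74]. Speed limits (rad/s): [2.57, 2.57, 3.14, 3.14, 3.14, 3.14].

## Interface

Orientations are given as a rotation vector (axis times angle).
In Python, from station import monitor, vision, workorder, ctrl gives the robot as it stands. The module is installed in compiled form; this text tells all that it offers.
- The arm moves only by the tool play_rows, never from a script. Its argument "steps" is text: rows parted by semicolons, each of 7 numbers parted by spaces: the shift along the world's x, y, z in cm, then the turn, a rotation vector about the world's x, y, z in degrees, then the finger opening in cm, from 0 to 8.54. In form: x y z wx wy wz jaw; .... A call has exactly 10 rows; each row shifts and turns the commanded pose from where the row before left it; what a row does not reach is not made up. A row lasts 1/10 s, in which the tool goes at most 50 mm and 8.59 degrees, less where a joint would pass 70% of its speed; a pose out of reach is approached as far as the arm can. A call with a gripper value outside its range is refused whole. The fingers move at their own pace and stop on an object; "newtons" is the grip in N (left out, the last holds). Time passes only in rows, so rows that do not move let the fingers close, or fill a call up. It gives the time, the measured TCP pose, the force, the opening and the grip force at its end, in the units of the state.
- monitor.get_obs(): the state, without advancing time (a new reading comes with each control period).
- vision.capture(name): name is "scene" or "side" or "wrist"; returns a dict with "img" (480x640x3 uint8, blue, green, red), "fx", "fy", "cx", "cy" (pixels), "R" (3x3) and "t" (3): a world point X has camera coordinates R X + t; the wrist camera has in their place "T_tool_cam" (4x4, takes a point from camera to tool coordinates, whose origin is the TCP and whose axes are the flange's). Camera axes: x right, y down, z forward; pixel columns grow to the right and rows downward; lengths in mm; the calibration is good to about 2 mm. A picture is of the moment at which its call begins: read the wrist's pose just before it. There is no depth.
- workorder.finish_job(): hands the job in; it is judged then, once.
The state is a dict: "clock": time; "joint_positions": joint angles; "joint_velocities": joint speeds; "joint_efforts": joint torques, N m; "eef_pos": TCP position; "orientation": TCP orientation; "force": force on the tool from outside, world axes, zero at the start; "ft_torque": the same for the moment, N m; "gripper_width": finger opening in mm; "finger_force": force on a finger pad.
Only numpy, scipy, OpenCV 4.12 (cv2) and the standard library are available. Lean on these libraries where they do the work, as an engineer would, in place of code of your own. Each camera call takes 0.05 s, during which the arm holds its last target. There are 200 camera calls.

## Working session

There is one attempt and no reset: what is moved stays moved. The work goes in short steps, Python scripts to look and compute and a tool call to move; the robot and the scene stay as the last step left them, time stands still between calls to the robot, and variables do not carry over. Pictures are saved under pics/ and viewed, at most 11 in all, crops included, and the job is handed in when it is done.

Besides the shell and the picture viewer there is one more tool, called after "Call:" by a JSON object that holds its "fn" and its "kwargs", one argument or row to a line. play_rows: Moves the arm, as the interface text tells. Its arguments: {"type":"object","properties":{"steps":{"type":"string"},"newtons":{"type":"number"}},"required":["steps"]}

```bash
mkdir -p pics; python3 - <<'E'
from station import monitor, vision, workorder, ctrl
import cv2, numpy as np
o=monitor.get_obs()
for k,v in o.items(): print(k,np.round(v,3))
print(ctrl.nose_length)
for n in ["scene","side"]:
    c=vision.capture(n); cv2.imwrite(f"pics/{n}0.png",c["img"])
    print(n,c["fx"],c["fy"],c["cx"],c["cy"],np.round(c["R"],4).tolist(),np.round(c["t"],1))
c=vision.capture("wrist");print(c["fx"],c["cx"],c["cy"],np.round(c["T_tool_cam"],4).tolist());cv2.imwrite("pics/wrist0.png",c["img"])
E
```

```text
clock 0.0
joint_positions [ 0.958  0.246  1.559 -0.     1.339 -0.174]
joint_velocities [-0.002 -0.     0.    -0.001 -0.     0.002]
joint_efforts [ 2.0000e-03 -4.2953e+01 -3.2612e+01 -0.0000e+00  5.0000e-03 -0.0000e+00]
eef_pos [276.022 588.227 403.553]
orientation [-6.840e-01 -3.066e+00  3.000e-03]
force [-0.415 -0.358 -0.485]
ft_torque [ 0.045 -0.021  0.075]
finger_force 0.0
gripper_width 85.54
173.4
scene 583.7460075779362 583.7460075779362 315.4965602178944 238.09500984144847 [[-0.6787, -0.7344, 0.0027], [-0.4181, 0.3834, -0.8235], [0.6038, -0.5601, -0.5673]] [ 506.5  212.3 1642.6]
side 589.5195929837387 589.5195929837387 319.08719288216025 239.1865755021979 [[-0.0337, -0.9994, -0.0087], [-0.8462, 0.0332, -0.5319], [0.5318, -0.0105, -0.8468]] [ 223.4  489.6 1620.4]
387.42293156324854 323.6707073481154 243.4105595870983 [[0.0004, -0.9486, -0.3165, 80.7726], [1.0, 0.0008, -0.0013, -1.2463], [0.0015, -0.3165, 0.9486, 29.0892], [0.0, 0.0, 0.0, 1.0]]
```

View pics/scene0.png

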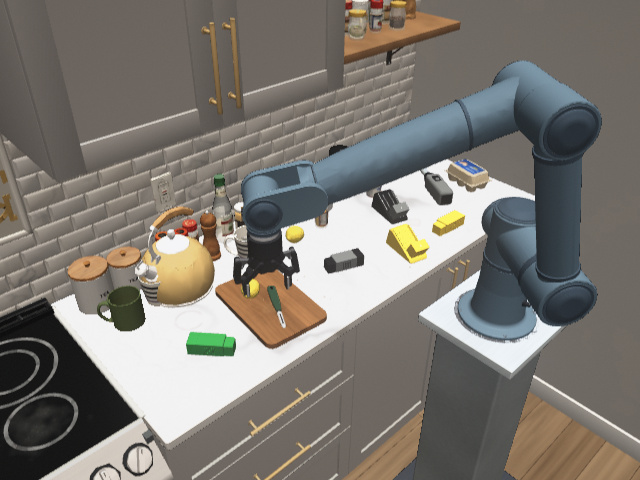

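View pics/side0.png

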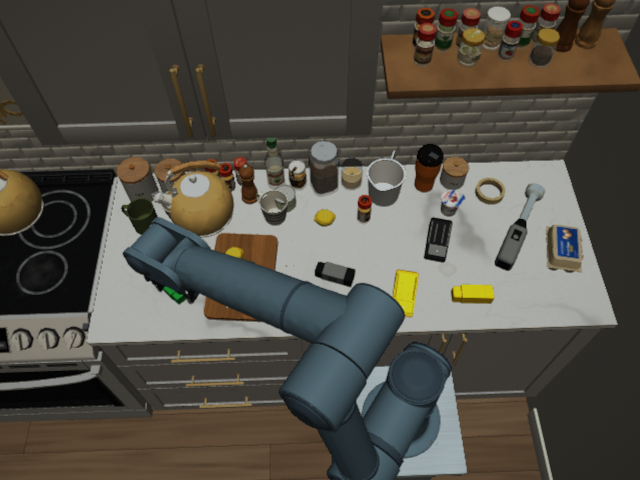

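Scene and side views: the candidates in side pixels are:
- **Packs:** grey/black pack (335,272), yellow (473,294), green (175,288). The grey one fits.
- **Docks:** black (438,238), yellow (405,290). The black one fits.
- **Bystanders:** red-capped jar (364,208) and tub (450,202).

I'll confirm with one enlarged crop.

```bash
cat > h.py <<'E'
from station import monitor, vision, workorder, ctrl
import cv2, numpy as np
from scipy.spatial.transform import Rotation as Ro
def cap(n):
    o=monitor.get_obs(); c=vision.capture(n)
    if n=="wrist":
        T=np.eye(4);T[:3,:3]=Ro.from_rotvec(o["orientation"]).as_matrix();T[:3,3]=o["eef_pos"]
        M=np.linalg.inv(T@c["T_tool_cam"]); c["R"],c["t"]=M[:3,:3],M[:3,3]
    return c
def ray(c,u,v):
    d=c["R"].T@np.array([(u-c["cx"])/c["fx"],(v-c["cy"])/c["fy"],1]); return -c["R"].T@c["t"],d
def onz(c,u,v,z):
    p,d=ray(c,u,v); return p+d*(z-p[2])/d[2]
def proj(c,X):
    q=c["R"]@np.asarray(X,float)+c["t"]; return c["fx"]*q[0]/q[2]+c["cx"],c["fy"]*q[1]/q[2]+c["cy"]
E
python3 - <<'E'
from h import *
c=cap("side")
a=cv2.resize(c["img"][180:320,300:500],(800,560),interpolation=cv2.INTER_CUBIC);cv2.imwrite("pics/crop1.png",a)
for n,u,v,z in [("bat",335,272,40),("dock",438,238,40),("jar",364,201,106),("tub",450,202,40),("yd",405,290,40)]:
    print(n,np.round(onz(c,u,v,z)))
E
```

```text
bat [440. 159.  40.]
dock [ 551. -175.   40.]
jar [658.  57. 106.]
tub [ 690. -235.   40.]
yd [370. -49.  40.]
```

View pics/crop1.png

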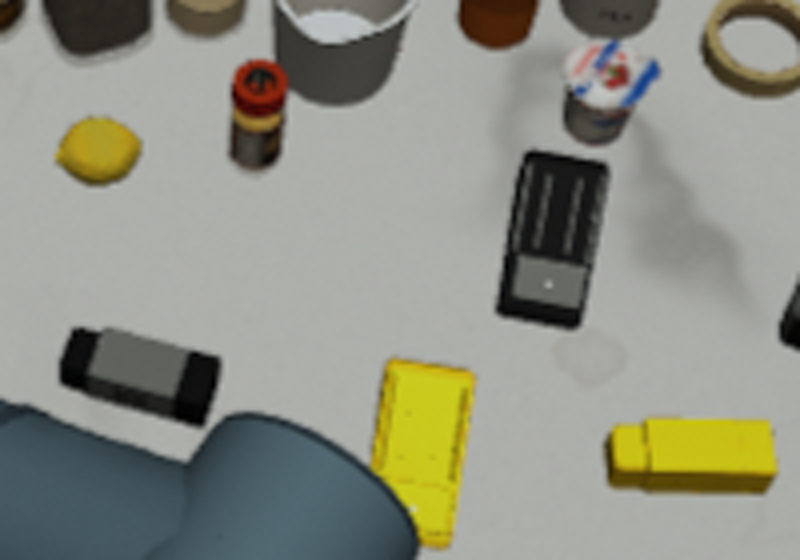

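Crop confirms: grey pack with black caps at crop (140,375), its left cap (80,360) perhaps the narrower one. The black dock is at (552,240) with its grey-plated hood at the low end (550,280). Jar and tub are standing behind. I'll go above the pack.

Call:
{"fn": "play_rows", "kwargs": {
  "steps": "1.6 -4.2 -0.8 0 0 -7.6 8.5;1.6 -4.2 -0.8 0 0 -7.6 8.5;1.6 -4.2 -0.8 0 0 -7.6 8.5;1.6 -4.2 -0.8 0 0 -7.6 8.5;1.6 -4.2 -0.8 0 0 -7.6 8.5;1.6 -4.2 -0.8 0 0 -7.6 8.5;1.6 -4.2 -0.8 0 0 -7.6 8.5;1.6 -4.2 -0.8 0 0 -7.6 8.5;1.6 -4.2 -0.8 0 0 -7.6 8.5;1.6 -4.2 -0.8 0 0 -7.6 8.5"
}}

```text
clock: 1.2
eef_pos: [436.3, 166.7, 324.5]
orientation: [2.432, 1.989, 0.001]
force: [0.5, 0.4, 0.0]
gripper_width: 85.3
finger_force: 0.0
```

```bash
python3 - <<'E'
from h import *
c=cap("wrist"); img=c["img"]; cv2.imwrite("pics/w1.png",img)
o=monitor.get_obs(); print(o["clock"],np.round(o["eef_pos"]),np.round(Ro.from_rotvec(o["orientation"]).as_matrix(),3).tolist())
for n,s in [("bat",(440,159,20)),("dock",(551,-175,40))]: print(n,proj(c,s))
E
```

```text
1.25 [438. 162. 323.] [[0.207, 0.978, -0.0], [0.978, -0.207, -0.003], [-0.003, 0.0, -1.0]]
bat (np.float64(329.9802457533833), np.float64(236.47606012989252))
dock (np.float64(513.4404854134148), np.float64(550.447443984584))
```

View pics/w1.png

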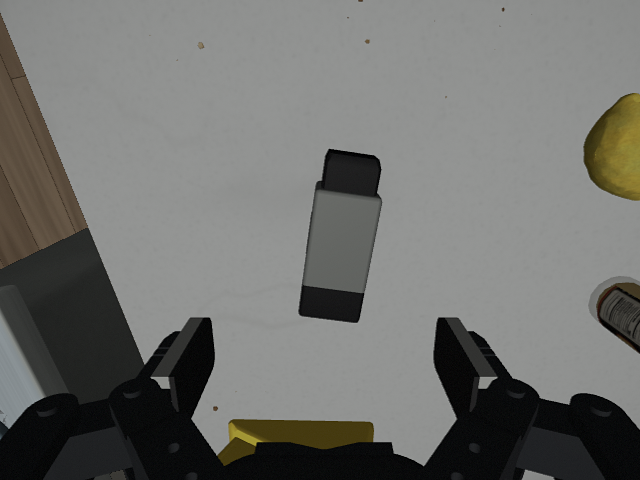

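The pack runs from its narrower-looking cap at (352,170) to a full cap at (330,305). The grey body's top corners are (317,188), (381,197), (363,293) and (303,286). The next step is to compute its pose.

```bash
python3 - <<'E'
from h import *
c=cap("wrist")
P=np.array([onz(c,u,v,40)[:2] for u,v in [(317,188),(381,197),(363,293),(303,286),(358,321),(299,313)]]);print(np.round(P))
far=(P[0]+P[1])/2; near=(P[2]+P[3])/2; end=(P[4]+P[5])/2
g=cv2.cvtColor(c["img"],cv2.COLOR_BGR2GRAY); m=cv2.inRange(g[100:350,270:420],85,130); m=cv2.morphologyEx(m,cv2.MORPH_OPEN,np.ones((5,5)))
n,l,s,ce=cv2.connectedComponentsWithStats(m)
for i in range(1,n):
    if s[i,4]>1500:
        q=cv2.findContours((l==i).astype("uint8"),0,1)[0][0]; b=cv2.boxPoints(cv2.minAreaRect(q))+[270,100]; print(s[i,4],np.round(b).tolist())
d=(far-near);L=np.linalg.norm(d);d/=L
print("body",L,"dir deg",np.degrees(np.arctan2(d[1],d[0])),"mid body",(far+near)/2,"end",end, "ctr from end",end+60*d)
s=cap("side")
# dock: dark/hood mask in side view
for z in (0,40): print(z,[np.round(onz(s,300+u/4,180+v/4,z)[:2]).tolist() for u,v in [(498,312),(578,327),(608,165),(526,152),(516,258),(588,270)]])
w=cap("side")
E
```

```text
[[441. 195.]
 [481. 180.]
 [457. 113.]
 [416. 128.]
 [449.  91.]
 [408. 107.]]
6000 [[300.0, 279.0], [312.0, 184.0], [376.0, 192.0], [364.0, 287.0]]
body 71.44339703199545 dir deg 69.96095051939906 mid body [448.69721238 153.97979423] end [428.74932319  99.16400665] ctr from end [449.30895342 155.53156474]
0 [[502.0, -131.0], [486.0, -193.0], [640.0, -241.0], [655.0, -175.0], [552.0, -152.0], [539.0, -209.0]]
40 [[479.0, -123.0], [463.0, -183.0], [613.0, -230.0], [629.0, -165.0], [528.0, -143.0], [515.0, -198.0]]
```

```bash
python3 - <<'E'
from h import *
o=monitor.get_obs(); R=Ro.from_rotvec(o["orientation"]).as_matrix(); print(o["clock"],o["eef_pos"],np.degrees(np.arctan2(R[1,1],R[0,1])))
E
```

```text
1.4 [436.32220499 167.685082   324.5122618 ] -11.238789567084003
```

```bash
python3 - <<'E'
from h import *
for k in range(2):
    o=monitor.get_obs(); c=cap("wrist"); print(np.round(o["eef_pos"],1))
    g=cv2.cvtColor(c["img"],cv2.COLOR_BGR2GRAY)[100:350,270:420]; m=cv2.inRange(g,85,130); m=cv2.morphologyEx(m,cv2.MORPH_OPEN,np.ones((5,5)))
    n,l,s,ce=cv2.connectedComponentsWithStats(m); i=1+s[1:,4].argmax()
    q=cv2.findContours((l==i).astype("uint8"),0,1)[0][0]; b=cv2.boxPoints(cv2.minAreaRect(q))+[270,100]
    P=np.array([onz(c,u,v,40)[:2] for u,v in b]); print(np.round(b).tolist(),np.round(P).tolist(),P.mean(0))
    d=P[1]-P[0]; print(np.linalg.norm(d),np.degrees(np.arctan2(d[1],d[0])))
E
```

```text
[436.3 167.7 324.5]
[[304.0, 286.0], [318.0, 192.0], [381.0, 201.0], [367.0, 295.0]] [[415.0, 133.0], [438.0, 198.0], [479.0, 184.0], [458.0, 117.0]] [447.59229928 158.25407752]
69.21890111433328 70.11501361322058
[436.1 168.6 324.7]
[[304.0, 287.0], [318.0, 193.0], [381.0, 203.0], [367.0, 296.0]] [[415.0, 133.0], [438.0, 198.0], [479.0, 184.0], [458.0, 117.0]] [447.58413236 158.26160369]
69.21382979908219 70.19912013113293
```

Call:
{"fn": "play_rows", "kwargs": {
  "steps": "1.4 1.95 0 0 0 -3.9 8.5;1.4 1.95 0 0 0 -3.9 8.5;0 0 -3 0 0 0 8.5;0 0 -4 0 0 0 8.5;0 0 -4 0 0 0 8.5;0 0 -2.4 0 0 0 8.5;0 0 -1 0 0 0 8.5;0 0 0 0 0 0 8.5;0 0 0 0 0 0 3;0 0 0 0 0 0 3",
  "newtons": 20
}}

```text
clock: 2.5
eef_pos: [465.0, 207.9, 182.5]
orientation: [2.555, 1.826, 0.005]
force: [0.5, 0.3, -0.2]
gripper_width: 58.4
finger_force: 0.0
```

Call:
{"fn": "play_rows", "kwargs": {
  "steps": "0 0 0 0 0 0 3;0 0 0 0 0 0 3;0 0 0 0 0 0 3;0 0 0 0 0 0 3;0 0 0 0 0 0 3;0 0 0 0 0 0 3;0 0 0 0 0 0 3;0 0 0 0 0 0 3;0 0 0 0 0 0 3;0 0 0 0 0 0 3"
}}

```text
clock: 3.5
eef_pos: [464.9, 207.6, 182.1]
orientation: [2.556, 1.825, 0.003]
force: [-1.9, -0.2, 6.5]
gripper_width: 38.0
finger_force: 20.5
```

Opening of 38.0 mm shows the felt +y cap is the stepped one. Next I open, shift toward the middle and grip.

Call:
{"fn": "play_rows", "kwargs": {
  "steps": "0 0 0 0 0 0 8.5;0 0 0 0 0 0 8.5;0 0 0 0 0 0 8.5;0 0 0 0 0 0 8.5;-0.65 -1.9 0.1 0 0 0 8.5;-0.65 -1.9 0.1 0 0 0 8.5;-0.65 -1.9 0.1 0 0 0 8.5;0 0 0 0 0 0 8.5;0 0 0 0 0 0 3.5;0 0 0 0 0 0 3.5",
  "newtons": 60
}}

```text
clock: 4.5
eef_pos: [445.0, 150.9, 183.8]
orientation: [2.556, 1.826, 0.001]
force: [0.1, -0.4, -0.3]
gripper_width: 58.8
finger_force: 0.0
```

Call:
{"fn": "play_rows", "kwargs": {
  "steps": "0 0 0 0 0 0 3.5;0 0 0 0 0 0 3.5;0 0 0 0 0 0 3.5;0 0 0 0 0 0 3.5;0 0 0 0 0 0 3.5;0 0 2 0 0 0 3.5;0 0 4 0 0 0 3.5;0 0 4 0 0 0 3.5;0 0 4 0 0 0 3.5;0 0 2 0 0 0 3.5"
}}

```text
clock: 5.5
eef_pos: [444.7, 150.3, 346.2]
orientation: [2.555, 1.825, 0.003]
force: [1.0, 0.1, -2.3]
gripper_width: 45.4
finger_force: 62.6
```

```bash
python3 - <<'E'
from h import *
c=cap("wrist"); cv2.imwrite("pics/w2.png",c["img"])
o=monitor.get_obs(); R=Ro.from_rotvec(o["orientation"]).as_matrix(); print(o["clock"],o["eef_pos"],np.degrees(np.arctan2(R[1,1],R[0,1])),o["gripper_width"],o["force"])
s=cap("side"); cv2.imwrite("pics/s2.png",cv2.resize(s["img"][160:300,380:520],(600,600),interpolation=cv2.INTER_CUBIC))
# tub & jar base via side crop
E
```

```text
5.55 [445.46581381 150.47780263 348.48109345] -18.92359299770881 45.143193647109214 [ 2.40040358  0.92673127 -0.63167402]
```

View pics/w2.png

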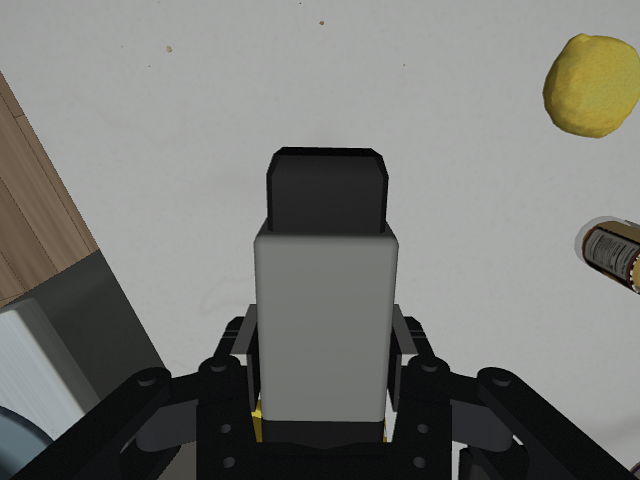

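Stepped cap points up in the image (tip at (327,150), step at (327,238)), and the pack is square in the fingers. I'll move beside the dock, turning the stepped end toward the robot, for a look.

Call:
{"fn": "play_rows", "kwargs": {
  "steps": "1.45 -2.25 0.3 0 0 8.5 3.5;1.45 -2.25 0.3 0 0 8.5 3.5;1.45 -2.25 0.3 0 0 8.5 3.5;1.45 -2.25 0.3 0 0 8.5 3.5;1.45 -2.25 0.3 0 0 8.5 3.5;1.45 -2.25 0.3 0 0 8.5 3.5;1.45 -2.25 0.3 0 0 8.5 3.5;1.45 -2.25 0.3 0 0 8.5 3.5;1.45 -2.25 0.3 0 0 8.5 3.5;1.45 -2.25 0.3 0 0 8.5 3.5"
}}

```text
clock: 6.6
eef_pos: [589.3, -75.5, 369.8]
orientation: [-0.641, -3.069, -0.0]
force: [-0.2, 0.5, -2.9]
gripper_width: 45.4
finger_force: 62.7
```

```bash
python3 - <<'E'
from h import *
import pickle
for k in range(4): cap("side")
o=monitor.get_obs(); c=cap("wrist"); cv2.imwrite("pics/w3.png",c["img"]); pickle.dump(c,open("w3.pkl","wb"))
pickle.dump(cap("side"),open("s3.pkl","wb"))
R=Ro.from_rotvec(o["orientation"]).as_matrix(); print(o["clock"],o["eef_pos"],np.degrees(np.arctan2(R[1,0],R[0,0])),o["gripper_width"],o["force"])
# pack in tool from w2 pixels: top plane tool z~143.7
T=c["T_tool_cam"]
for (u,v,z) in [(257,238,143.7),(396,238,143.7),(285,149,148.7),(372,149,148.7),(262,421,143.7),(385,421,143.7)]:
    d=T[:3,:3]@[(u-c["cx"])/c["fx"],(v-c["cy"])/c["fy"],1]; p=T[:3,3]; print(np.round(p+d*(z-p[2])/d[2],1))
E
```

```text
6.8 [589.05733206 -74.83271864 370.43630609] 155.93490734395868 44.98949208853111 [ 0.01596174  0.51837495 -3.12924983]
[ 44.3 -22.1 143.7]
[ 44.4  21.  143.7]
[ 70.8 -13.1 148.7]
[ 70.9  13.1 148.7]
[-26.4 -24.1 143.7]
[-26.3  21.2 143.7]
```

View pics/w3.png

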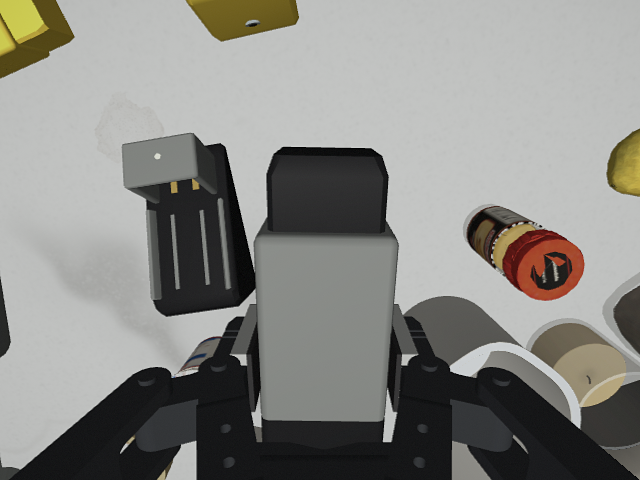

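Wrist view: the black dock's hood is at (165,160) with a white dot at (157,156). The rails run (150,200)-(158,295) and (222,195)-(231,290), and the deck's upper edge is at about (200,305). The tub is lower left at (200,350), the jar at right. I'll enlarge the dock in both views for corners.

```bash
python3 - <<'E'
import pickle,cv2,numpy as np
w=pickle.load(open("w3.pkl","rb"));s=pickle.load(open("s3.pkl","rb"))
a=cv2.resize(w["img"][110:350,100:270],None,fx=2.5,fy=2.5,interpolation=cv2.INTER_CUBIC)
b=cv2.resize(s["img"][190:280,415:460],None,fx=6.5,fy=6.5,interpolation=cv2.INTER_CUBIC)
im=np.zeros((600,425+b.shape[1],3),np.uint8); im[:a.shape[0],:425]=a; im[:b.shape[0],425:]=b
im=np.clip(255*(im/255.)**0.6,0,255).astype(np.uint8)
cv2.imwrite("pics/crop3.png",im);print(im.shape)
E
```

```text
(600, 717, 3)
```

View pics/crop3.png

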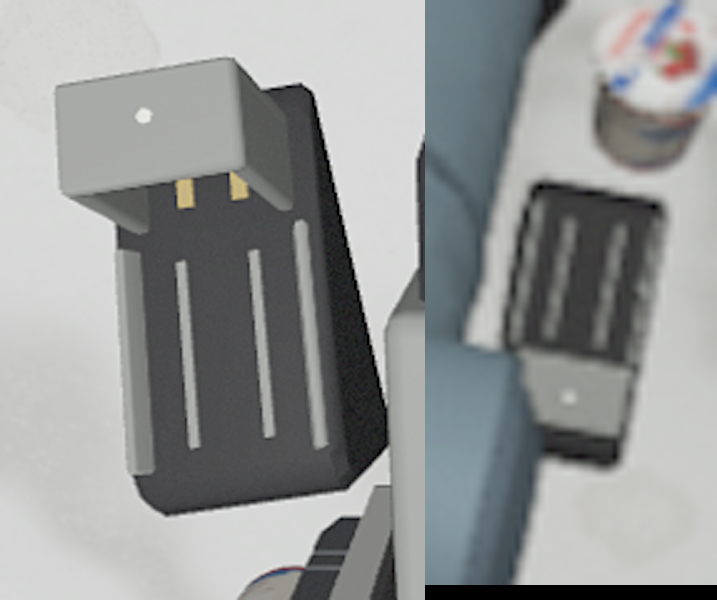

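Crop shows hood mouth roof corners at crop (242,167) and (62,194), the right mouth foot at (291,208), and the rail ends at y≈222-250 and 447-474. I'll fit the dock pose to these points.

```bash
python3 - <<'E'
from h import *
import pickle
from scipy.optimize import least_squares
w=pickle.load(open("w3.pkl","rb"));s=pickle.load(open("s3.pkl","rb"))
X=np.array([(-35,27,43),(-35,-27,43),(-35,27,0),(-30,-24.5,0),(42,-24.5,0),(-30,-32,6),(42,-32,6),(-30,27.5,6),(-30,32,6),(42,27.5,6),(42,32,6)],float)
u=np.array([(242,167),(62,194),(291,208),(139,250),(154,473),(118,250),(135,474),(294,223),(307,222),(313,448),(328,446)])/2.5+[100,110]
def Rd(yaw,t=28): return Ro.from_euler("ZY",[yaw,-t],degrees=True).as_matrix()
def f(p,t=28): return np.array([proj(w,Rd(p[0],p[4] if len(p)>4 else t)@x+p[1:4]) for x in X])-u
for p0 in ([-17,560,-180,40],[-17,560,-180,40,28]):
    r=least_squares(lambda p:f(p).ravel(),p0,x_scale=[1,10,10,10,1][:len(p0)]); print(np.round(r.x,1),"rms",np.sqrt((r.fun**2).mean())); 
    if len(p0)==4: print(np.round(f(r.x),1).tolist()); np.save("dock.npy",r.x)
p=np.load("dock.npy");R=Rd(p[0])
for q in [(-35,27,43),(-35,-27,43),(42,-27.5,6),(42,27.5,6),(-30,-27.5,6)]: print(q,(np.array(proj(s,R@q+p[1:4]))-[415,190])*6.5+[425,0])
print("lowest deck corner z",(R@[-60,0,0]+p[1:4])[2],(R@[44,0,0]+p[1:4]))
E
```

```text
[ -15.   557.7 -180.5   46.4] rms 1.3650380735349599
[[0.7, 0.4], [-0.9, 1.6], [2.1, 1.6], [2.2, 0.4], [2.0, -0.8], [-2.1, 0.0], [-3.6, -0.0], [-0.5, -0.7], [-0.2, -1.2], [0.4, -0.7], [0.1, -0.7]]
[ -15.   557.7 -180.5   46.4   28. ] rms 1.3650344676802963
(-35, 27, 43) [524.03551273 346.22329963]
(-35, -27, 43) [636.81406951 367.37215646]
(42, -27.5, 6) [658.78807442 218.43515102]
(42, 27.5, 6) [546.3576064  197.92074474]
(-30, -27.5, 6) [631.94505677 362.78820936]
lowest deck corner z 18.277047499814902 [ 595.19712889 -190.54569333   67.10209003]
```

```bash
cat >> h.py <<'E'
def Rd(yaw,t=28): return Ro.from_euler("ZY",[yaw,-t],degrees=True).as_matrix()
P=np.load("dock.npy"); RD=Rd(P[0]); RT=RD@np.diag([-1,1,-1.])
PK=np.array([8.8,0,183.8])
def tcp(x,y,z): return P[1:4]+RD@[x,y,z]-RT@PK
def to(x,y,z):
    o=monitor.get_obs(); R=Ro.from_rotvec(o["orientation"])
    d=(tcp(x,y,z)-o["eef_pos"])/10; rv=np.degrees((Ro.from_matrix(RT)*R.inv()).as_rotvec())
    print("to",(x,y,z),"tcp",np.round(tcp(x,y,z),1),"shift cm",np.round(d,2),"rot deg",np.round(rv,2),np.linalg.norm(rv))
def where():
    o=monitor.get_obs(); R=Ro.from_rotvec(o["orientation"]).as_matrix()
    q=RD.T@(R@PK+o["eef_pos"]-P[1:4]); e=np.degrees(Ro.from_matrix(RT.T@R).as_rotvec())
    print(o["clock"],"pack",np.round(q,1),"rot err(tool)",np.round(e,2),"F dock",np.round(RD.T@o["force"],1),o["gripper_width"],o["finger_force"])
E
python3 - <<'E'
from h import *
import pickle
s=pickle.load(open("s3.pkl","rb"))
print("tub near bottom",onz(s,415+225/6.5,190+165/6.5,0), "left/right",onz(s,415+172/6.5,190+125/6.5,20),onz(s,415+275/6.5,190+125/6.5,20))
for x,y,z in [(32,0,40),(32,0,3),(0,0,0)]: to(x,y,z)
print("open finger",[np.round(P[1:4]+RD@q) for q in [(20,-57,10),(20,-57,60),(52,-57,10)]])
E
```

```text
tub near bottom [ 663.56069778 -236.57363388    0.        ] left/right [ 675.85849149 -207.59729973   20.        ] [ 673.75747154 -260.2466114    20.        ]
to (32, 0, 40) tcp [ 491.  -162.7  263.2] shift cm [ -9.79  -8.88 -10.82] rot deg [ -9.4  -26.66   8.83] 29.612857175671472
to (32, 0, 3) tcp [ 507.7 -167.2  230.5] shift cm [ -8.12  -9.33 -14.08] rot deg [ -9.4  -26.66   8.83] 29.612857175671472
to (0, 0, 0) tcp [ 481.8 -160.3  212.9] shift cm [-10.71  -8.63 -15.85] rot deg [ -9.4  -26.66   8.83] 29.612857175671472
open finger [array([ 555., -239.,   65.]), array([ 533., -233.,  109.]), array([ 583., -246.,   80.])]
```

Call:
{"fn": "play_rows", "kwargs": {
  "steps": "-1.96 -1.78 -0.4 -1.88 -5.33 1.77 3.5;-1.96 -1.78 -0.4 -1.88 -5.33 1.77 3.5;-1.96 -1.78 -0.4 -1.88 -5.33 1.77 3.5;-1.96 -1.78 -0.4 -1.88 -5.33 1.77 3.5;-1.96 -1.78 -0.4 -1.88 -5.33 1.77 3.5;0 0 -2 0 0 0 3.5;0 0 -2.4 0 0 0 3.5;0 0 -2.4 0 0 0 3.5;0 0 -2 0 0 0 3.5;0 0 0 0 0 0 3.5"
}}

```text
clock: 7.9
eef_pos: [489.7, -161.7, 261.6]
orientation: [0.345, 2.638, -0.081]
force: [-0.1, 0.1, -3.0]
gripper_width: 45.2
finger_force: 62.5
```

```bash
python3 - <<'E'
from h import *
cap("side");c=cap("wrist"); where(); to(32,0,5); to(32,0,0)
cv2.imwrite("pics/w4.png",c["img"])
for q in [(-35,27,43),(-35,-27,43),(-35,27,0)]: print(q,np.round(proj(c,P[1:4]+RD@q)))
E
```

```text
8.0 pack [34.   0.1 41.7] rot err(tool) [-0.06 -0.15 -0.06] F dock [-1.8  0.  -1.9] 45.216657396384036 62.59304165840149
to (32, 0, 5) tcp [ 506.8 -166.9  232.3] shift cm [ 1.54 -0.41 -3.31] rot deg [ 0.01  0.16 -0.08] 0.17670945036584207
to (32, 0, 0) tcp [ 509.1 -167.5  227.9] shift cm [ 1.77 -0.47 -3.75] rot deg [ 0.01  0.16 -0.08] 0.17670945036584207
(-35, 27, 43) [398. 128.]
(-35, -27, 43) [254. 127.]
(-35, 27, 0) [381. 125.]
```

View pics/w4.png

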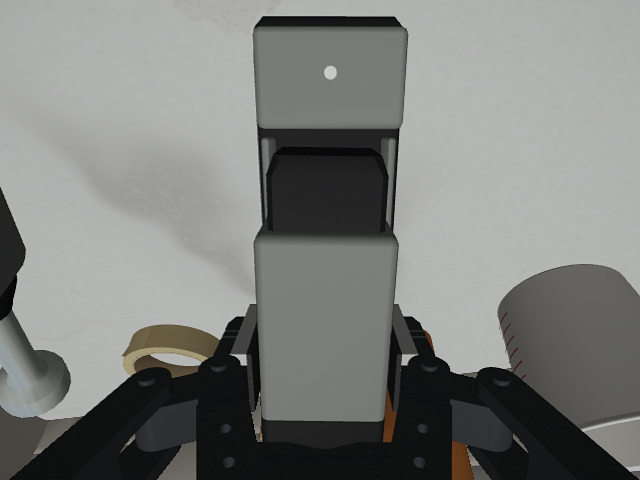

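View down the pack: hood spans (257..404,128), centre 330; the pack's centre is at 327, so I need about 1.2 mm toward +y, with yaw fine. Lowering square to the deck.

Call:
{"fn": "play_rows", "kwargs": {
  "steps": "0.4 -0.07 -0.83 0 0.16 -0.08 3.5;0.4 -0.07 -0.83 0 0 0 3.5;0.4 -0.07 -0.83 0 0 0 3.5;0.37 -0.07 -0.82 0 0 0 3.5;0.09 -0.02 -0.18 0 0 0 3.5;0.05 -0.01 -0.09 0 0 0 3.5;0 0 0 0 0 0 3.5;0 0 0 0 0 0 3.5;0 0 0 0 0 0 3.5;0 0 0 0 0 0 3.5"
}}

```text
clock: 9.0
eef_pos: [508.3, -166.6, 230.2]
orientation: [0.345, 2.635, -0.086]
force: [-14.1, 3.3, 10.5]
gripper_width: 45.0
finger_force: 65.1
```

```bash
python3 - <<'E'
from h import *
where()
E
```

```text
9.0 pack [31.9  0.7  2.5] rot err(tool) [-0.    0.07 -0.02] F dock [-7.9 -0.4 16.1] 44.967738026067614 65.07032990455627
```

Deck contact at about 2.5 mm. Now I slide downhill with light pressure.

Call:
{"fn": "play_rows", "kwargs": {
  "steps": "-0.02 0.01 0.05 0 0 0 3.5;-0.26 0.07 -0.14 0 0 0 3.5;-0.26 0.07 -0.14 0 0 0 3.5;-0.26 0.07 -0.14 0 0 0 3.5;-0.26 0.07 -0.14 0 0 0 3.5;-0.26 0.07 -0.14 0 0 0 3.5;-0.26 0.07 -0.14 0 0 0 3.5;-0.26 0.07 -0.14 0 0 0 3.5;0 0 0 0 0 0 3.5;0 0 0 0 0 0 3.5"
}}

```text
clock: 10.0
eef_pos: [489.8, -161.4, 220.1]
orientation: [0.346, 2.634, -0.087]
force: [-5.6, 0.3, -0.4]
gripper_width: 44.7
finger_force: 63.1
```

```bash
python3 - <<'E'
from h import *
where()
E
```

```text
10.0 pack [10.4  0.9  2.6] rot err(tool) [ 0.02  0.04 -0.  ] F dock [-5.  -1.1  2.2] 44.69092313845723 63.06347966194153
```

Call:
{"fn": "play_rows", "kwargs": {
  "steps": "-0.17 0.045 -0.094 0 0 0 3.5;-0.17 0.045 -0.094 0 0 0 3.5;-0.17 0.045 -0.094 0 0 0 3.5;-0.17 0.045 -0.094 0 0 0 3.5;-0.085 0.023 -0.047 0 0 0 3.5;-0.085 0.023 -0.047 0 0 0 3.5;0 0 0 0 0 0 3.5;0 0 0 0 0 0 3.5;0 0 0 0 0 0 3.5;0 0 0 0 0 0 3.5"
}}

```text
clock: 11.0
eef_pos: [481.9, -159.4, 215.9]
orientation: [0.346, 2.632, -0.087]
force: [-0.3, 1.2, -1.2]
gripper_width: 45.0
finger_force: 62.8
```

```bash
python3 - <<'E'
from h import *
where()
E
```

```text
11.0 pack [1.5 0.7 2.8] rot err(tool) [ 0.05 -0.07  0.  ] F dock [-1.1  1.1 -0.8] 44.96566156498941 62.76632308959961
```

Call:
{"fn": "play_rows", "kwargs": {
  "steps": "-0.085 0.023 -0.047 0 0 0 3.5;0 0 0 0 0 0 3.5;-0.085 0.023 -0.047 0 0 0 3.5;0 0 0 0 0 0 3.5;0 0 0 0 0 0 3.5;0 0 0 0 0 0 3.5;0 0 0 0 0 0 3.5;0 0 0 0 0 0 3.5;0 0 0 0 0 0 3.5;0 0 0 0 0 0 3.5"
}}

```text
clock: 12.0
eef_pos: [481.0, -159.2, 215.8]
orientation: [0.346, 2.629, -0.089]
force: [6.4, 1.8, -2.2]
gripper_width: 45.2
finger_force: 62.3
```

```bash
python3 - <<'E'
from h import *
where()
E
```

```text
12.0 pack [1.3 0.5 3.1] rot err(tool) [ 0.09 -0.26  0.03] F dock [ 4.1  3.4 -4.7] 45.18606070578534 62.310694456100464
```

Call:
{"fn": "play_rows", "kwargs": {
  "steps": "-0.085 0.023 -0.047 0 0 0 3.5;0 0 0 0 0 0 3.5;-0.085 0.023 -0.047 0 0 0 3.5;0 0 0 0 0 0 3.5;0 0 0 0 0 0 3.5;0 0 0 0 0 0 3.5;0 0 0 0 0 0 3.5;0 0 0 0 0 0 3.5;0 0 0 0 0 0 3.5;0 0 0 0 0 0 3.5"
}}

```text
clock: 13.0
eef_pos: [480.3, -159.1, 215.9]
orientation: [0.346, 2.625, -0.09]
force: [11.5, 3.0, -3.0]
gripper_width: 45.0
finger_force: 62.2
```

```bash
python3 - <<'E'
from h import *
where(); c=cap("wrist"); cv2.imwrite("pics/w5.png",c["img"])
E
```

```text
13.0 pack [1.4 0.3 3.5] rot err(tool) [ 0.14 -0.47  0.05] F dock [ 7.7  5.9 -7.5] 45.00099839685662 62.19879627227783
```

View pics/w5.png

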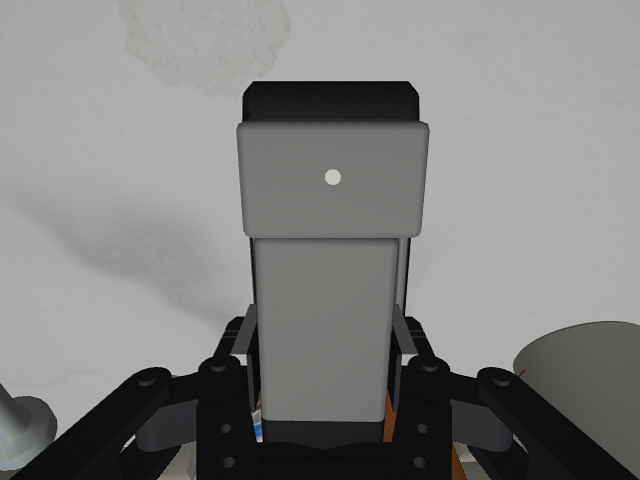

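Cap is wholly under the hood: roof edge (243..422,237) meets the grey body with no black showing. The push meets a firm stop. I'll ease off and open.

Call:
{"fn": "play_rows", "kwargs": {
  "steps": "0.2 -0.05 0.11 0 0 0 3.5;0.03 0.1 0 0 0 0 3.5;0 0 0 0 0 0 3.5;0 0 0 0 0 0 8.5;0 0 0 0 0 0 8.5;0 0 0 0 0 0 8.5;0 0 0 0 0 0 8.5;0 0 0 0 0 0 8.5;0 0 0 0 0 0 8.5;0 0 0 0 0 0 8.5"
}}

```text
clock: 14.05
eef_pos: [480.7, -158.0, 215.1]
orientation: [0.346, 2.632, -0.087]
force: [0.8, 0.3, -0.2]
gripper_width: 84.8
finger_force: 0.0
```

```bash
python3 - <<'E'
from h import *
where(); c=cap("wrist"); cv2.imwrite("pics/w6.png",c["img"])
E
```

```text
14.05 pack [-0.2  1.8  2.7] rot err(tool) [ 0.05 -0.07  0.01] F dock [ 0.5  0.5 -0.5] 84.81964778796898 0.0
```

Released. For certainty I'll back off, close the fingers, and nudge the pack's uphill end down toward the stop.

Call:
{"fn": "play_rows", "kwargs": {
  "steps": "-1.02 0.27 1.98 0 0 0 8.5;-1.02 0.27 1.98 0 0 0 8.5;2.13 -0.57 1.17 0 0 0 0;2.13 -0.57 1.17 0 0 0 0;2.13 -0.57 1.17 0 0 0 0;0 0 0 0 0 0 0;0 0 0 0 0 0 0;0.65 -0.17 -1.26 0 0 0 0;0.65 -0.17 -1.26 0 0 0 0;0.6 -0.16 -1.18 0 0 0 0",
  "newtons": 20
}}

```text
clock: 15.1
eef_pos: [542.0, -174.1, 250.9]
orientation: [0.347, 2.635, -0.086]
force: [-0.3, -0.3, -0.3]
gripper_width: 0.2
finger_force: 0.0
```

```bash
python3 - <<'E'
from h import *
cap("side"); cap("side"); where(); c=cap("wrist"); cv2.imwrite("pics/w7.png",c["img"])
print("mouth roof, home-step, home tail:",[np.round(proj(c,P[1:4]+RD@(np.array(q)+[0,1.2,2])),0) for q in [(-35,0,43),(-36,0,40),(60,0,40),(60,-23,40),(60,23,40),(36,0,40)]])
E
```

```text
15.2 pack [70.7  2.3  3.8] rot err(tool) [-0.03  0.27  0.05] F dock [-0.6  0.7  0.2] -0.04002303693436808 0.0
mouth roof, home-step, home tail: [array([325., -31.]), array([325., -31.]), array([325., 305.]), array([256., 305.]), array([393., 305.]), array([325., 237.])]
```

View pics/w7.png

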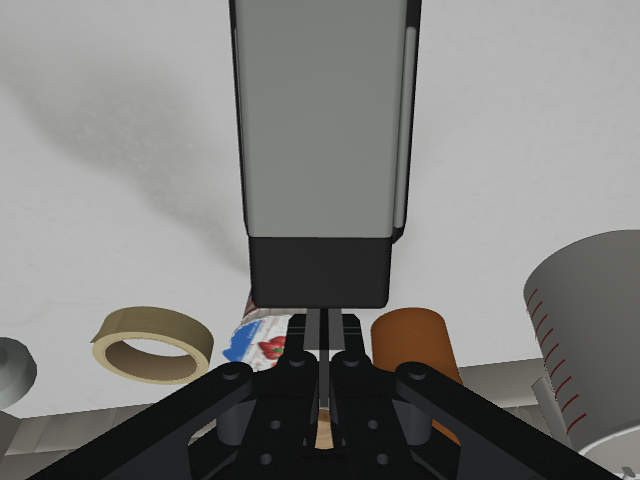

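The pack's tail is at (320,308) and its grey/black line at row 237 (predicted 305 and 237 for home), so it is home to about 1 mm. I'll nudge it lightly to confirm.

Call:
{"fn": "play_rows", "kwargs": {
  "steps": "-0.17 -0.1 -0.094 0 0 0 0;-0.17 0.045 -0.094 0 0 0 0;-0.17 0.045 -0.094 0 0 0 0;-0.085 0.023 -0.047 0 0 0 0;-0.085 0.023 -0.047 0 0 0 0;-0.085 0.023 -0.047 0 0 0 0;-0.085 0.023 -0.047 0 0 0 0;0 0 0 0 0 0 0;0 0 0 0 0 0 0;0 0 0 0 0 0 0"
}}

```text
clock: 16.25
eef_pos: [534.8, -173.9, 248.1]
orientation: [0.346, 2.632, -0.088]
force: [-0.9, -0.1, -0.0]
gripper_width: 0.2
finger_force: 0.0
```

```bash
python3 - <<'E'
from h import *
where(); c=cap("wrist"); cv2.imwrite("pics/w8.png",c["img"])
E
```

```text
16.25 pack [65.1  0.4  5.4] rot err(tool) [ 0.05 -0.08  0.  ] F dock [-0.7 -0.3  0.4] 0.2047164022060442 0.0
```

Call:
{"fn": "play_rows", "kwargs": {
  "steps": "-0.17 0.045 -0.094 0 0 0 0;-0.085 0.023 -0.047 0 0 0 0;-0.085 0.023 -0.047 0 0 0 0;-0.085 0.023 -0.047 0 0 0 0;0 0 0 0 0 0 0;0 0 0 0 0 0 0;0 0 0 0 0 0 0;0 0 0 0 0 0 0;0 0 0 0 0 0 0;0 0 0 0 0 0 0"
}}

```text
clock: 17.3
eef_pos: [531.6, -173.1, 247.2]
orientation: [0.346, 2.627, -0.089]
force: [6.2, 1.2, 0.4]
gripper_width: 0.0
finger_force: 3.0
```

```bash
python3 - <<'E'
from h import *
where()
E
```

```text
17.3 pack [62.7  0.1  6.1] rot err(tool) [ 0.11 -0.36  0.03] F dock [ 5.2  2.8 -2.4] 0.008659324357735768 2.9523698799312115
```

Call:
{"fn": "play_rows", "kwargs": {
  "steps": "-0.17 0.045 -0.094 0 0 0 0;0 0 0 0 0 0 0;-0.17 0.045 -0.094 0 0 0 0;0 0 0 0 0 0 0;-0.17 0.045 -0.094 0 0 0 0;0 0 0 0 0 0 0;0 0 0 0 0 0 0;0 0 0 0 0 0 0;0 0 0 0 0 0 0;0 0 0 0 0 0 0"
}}

```text
clock: 18.3
eef_pos: [529.2, -172.9, 247.9]
orientation: [0.346, 2.615, -0.095]
force: [17.9, -0.6, 2.2]
gripper_width: 0.0
finger_force: 8.1
```

```bash
python3 - <<'E'
from h import *
where()
E
```

```text
18.3 pack [63.1 -0.9  7.8] rot err(tool) [ 0.27 -1.05  0.06] F dock [16.4  4.  -6.2] 0.03440746614949407 8.13302292553999
```

The pack does not move under 16 N, so it is against the stop. Backing away and taking a last look.

Call:
{"fn": "play_rows", "kwargs": {
  "steps": "0.85 -0.23 0.47 0 0 0 0;0.85 -0.23 0.47 0 0 0 0;-0.7 0.2 1.3 0 0 0 0;-1.4 0.4 2.6 0 0 0 0;-1.8 0.5 3.5 0 0 0 0;-1.8 0.5 3.5 0 0 0 0;-1.8 0.5 3.5 0 0 0 0;0 3 2 0 0 0 0;0 3 0 0 0 0 0;0 0 0 0 0 0 0"
}}

```text
clock: 19.3
eef_pos: [467.1, -92.9, 416.8]
orientation: [0.342, 2.632, -0.086]
force: [-0.2, -0.2, -1.0]
gripper_width: -0.1
finger_force: 0.0
```

```bash
python3 - <<'E'
from h import *
cap("side"); cap("side"); c=cap("wrist"); where()
s=cap("side")
a=cv2.resize(s["img"][180:290,340:500],(640,440),interpolation=cv2.INTER_CUBIC)
im=np.zeros((480,800,3),np.uint8)
b=cv2.resize(c["img"],(400,300));d=cv2.resize(a,(400,275)); im[:300,:400]=b; im[:275,400:]=d
cv2.imwrite("pics/fin.png",im)
E
```

```text
19.45 pack [ 68.   59.  193.5] rot err(tool) [ 0.05  0.01 -0.  ] F dock [-0.3 -0.3 -1. ] 0.004016513798165185 0.0
```

View pics/fin.png

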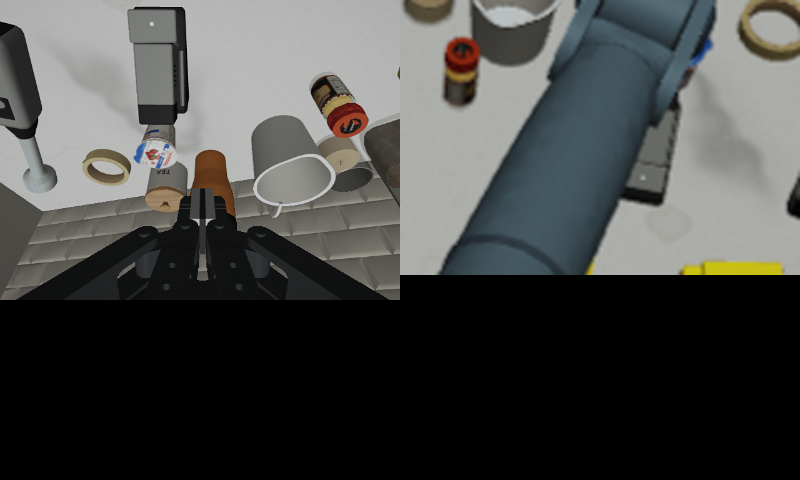

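Final view: the pack sits in the dock (155,70), cap under the hood. The jar (340,105) and tub (155,145) are standing, and the gripper is clear. Handing in.

```bash
python3 -c "
from station import workorder
print(workorder.finish_job())"
```

```text
the job is handed in; nothing more can be done
None
```

The battery pack is on charge: one cap felt 38 mm wide, so it was the stepped end; it now sits against the stop under the hood, released, with the spice jar and tub untouched, handed in at about 19.5 s.

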